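# Slide the drip tray into the deli warming stand and latch it

## Task

Slide the loose steel drip tray, nose first, along the counter into the bay under the steel food stand until its front plate sits flush against the stand's face; the runners inside are off centre and out of sight, so feel for them with the tray's sides and go gently, never forcing or bumping the tray against the stand. Then swing the latch all the way down across the tray's front plate to lock it in, let go, and leave the other things on the counter where they are.

Things in the scene. Friction and masses are not known exactly. Their poses are not given: they have to be found in the camera images.
- tray: Open steel drip tray, flat on the counter, 0.35-0.6 kg. Pan 150 long x 130 wide x 30 high mm; upright front plate 186 wide x 52 high x 4 thick mm at its front end. Origin: at the underside, middle of the front plate's rear face; x points to the nose (slide-in direction), y left, z up. Pan spans x = 0 to 150, y = -65 to 65 mm.
- tray_grip (a point): Point to grip on the tray's handle, a black upright fin in front of the front plate: 12 mm thick (along tray y), x = -50 to -4, z = 22 to 78 mm in the tray's frame. This point is at x = -29, y = 0, z = 60 mm. Pinch the 12 mm thickness from above.
- tray_nose (a point): Middle of the tray's nose at its underside: x = +150 mm in the tray's frame.
- stand: Fixed low steel food stand, 180 deep x 260 wide x 60 high mm; two food pans on its roof (tops 95 mm up) set back 75 mm from the front. Origin on the counter under the middle of the bay's mouth, in the plane of the front face; x points into the bay, y left, z up. The bay has no floor: the tray slides on the counter.
- mouth (a point): Same point and axes as stand. Mouth 160 wide x 46 high mm. The tray is home when the rear of its front plate meets the stand's face, which is the stop: tray origin at stand x = 0, tray square to the face, its stand y being the runners' unknown offset. Pushing tray against stand or runners with over 20 N counts as forcing.
- bay_middle (a point): Stand x = 90 mm, y = 0: nominal middle of the bay, hidden by the roof. Two rigid upright runner walls, parallel to x, 133 to 135 mm apart, guide the 130 mm pan; the pair stands off centre by 8 to 12 mm to one side or the other (y), which no reading shows. From 58 mm behind the face out to 28 mm they flare to 161 mm apart, to lead the nose in.
- latch (a joint): Swing latch angle, rad; axis along stand x through stand y = -120, z = 34 mm. 0: the 56 mm arm points up; 1.571 (stop): level, pointing to +y across the tray's front plate (locked). Starts -0.3 to 0.2 (positive leans to the tray). Stays where left; about 1.5 N at the knob moves it. Arm sweeps 8 to 14 mm before the face: a tray not home blocks it.
- latch_knob (a point): Middle of the latch's knob: dark steel pin, 14 mm diameter, parallel to stand x, 56 mm from the latch axis, standing out 8 to 44 mm from the face (this point is 30 mm in front of it). Push it towards +y of the stand, then down, with shut fingers.
- sauce: Bystander: amber bottle, 60 mm diameter, 170 mm tall. Origin under its centre.
- jar: Bystander: amber jar, 64 mm diameter, 90 mm tall. Origin under its centre.
- tub: Bystander: white open plastic tub 130 x 170 x 60 mm. Origin under its centre.
Mind the look-alikes: they are no part of the job. Leave any turquoise look-alike of the tray alone.

How it is judged:
On the way, in this order (a step that is already met when the one before it is completed fails the run):
1. the tray's nose is inside the bay, flat on the counter, the latch still up (x of tray in the frame of mouth above -0.1 m and y of tray in the frame of mouth between -0.015 and 0.015 m and z of tray in the frame of mouth below 0.012 m and value of joint latch below 0.6 rad), for 0.1 s.
2. the tray is fully home: front plate within 4 mm of the stand's face and square to it within 0.05 rad, the latch still up (x of tray in the frame of mouth above -0.004 m and z of tray in the frame of mouth below 0.006 m and angle between the x axis of tray and the x axis of mouth, either way round below 0.05 rad and value of joint latch below 0.6 rad), for 0.1 s.
At the end, for the whole second after the job is handed in: The tray lies flat in the bay with its front plate within 5 mm of the stand's face and square to it (0.05 rad), at rest, and the latch lies across the front plate (beyond 1.4 rad of 1.571) (x of tray in the frame of mouth between -0.005 and 0.004 m and y of tray in the frame of mouth between -0.015 and 0.015 m and z of tray in the frame of mouth below 0.006 m and angle between the x axis of tray and the x axis of mouth, either way round below 0.05 rad and angle between tray's own z axis and vertical below 0.05 rad and value of joint latch above 1.4 rad and linear speed of tray below 0.02 m/s); the robot touches nothing.
It fails at once if the tray is pushed against the stand, its runners or latch with more than 20 N (contact force between tray and stand above 20 N).
It fails at once if a bystander (bottle, jar or tub) is moved by more than 30 mm (distance of any of sauce, jar, tub from where it was at the start of the episode above 0.03 m).
It also fails if it takes over 69 s, if anything falls off the work surface, if the arm or the gripper's body presses on something with over 40 N, if the wrist force passes 120 N, or if a joint passes its speed limit or range.

## Robot

A 7-joint arm with a two-finger parallel gripper is mounted at the origin on the work surface. World frame = base frame: x ahead of the robot, y to its left, z up, the work surface at z = 0. Lengths are in m, angles in rad, forces in N, time in s.
With the tool pointing down it reaches from about 0.425 to 0.8 m from the base axis. Payload 8.3 kg.
Tool frame: the origin (TCP) lies between the finger pads; the fingertips stand 14 mm ahead of it and the grasp point (between the pads) lies 5 mm behind it; z points along the fingers, y is the direction in which the jaws open and shut (so a half turn about z gives the same grasp; the last joint's range is limited). The gripper opens to 85 mm and grips with 20 to 120 N. Pads are 22 mm wide; open, the fingers measure 114 mm over their backs; the gripper's body (76 mm by 85 mm) begins 54 mm behind the grasp point. The pads swing forward as they close: fully open they stand 13 mm farther back than shut.
Start: joints at [1.171, 0.383, 0.016, 1.37, -0.006, 1.388, -0.046], TCP at [0.207, -0.59, 0.245] pointing down, gripper open.
Joint ranges: [-2.95, 2.95], [-0.25, 2.06], [-1.52, 1.56], [0.18, 2.33], [-1.44, 4.58], [0.02, 2.06], [-3.01, 3.01]. Speed limits (rad/s): [2.39, 2.39, 3.01, 3.01, 3.14, 3.14, 3.14].

## Interface

Orientations are given as a unit quaternion [w, x, y, z].
In Python, from station import r, cams, order gives the robot as it stands. The module is installed in compiled form; this text tells all that it offers.
- The arm moves only by the shell command python3 -m inch 'ROWS' [OPENING] [FORCE]. ROWS is JSON, a list of rows, each a list of 4 numbers: the shift along the tool's x, y, z in units of 25 mm (1.0 is 25 mm), then the turn about the tool's z in units of 6 degrees (1.0 is 6 degrees). A call has 1 to 20 rows; each row shifts and turns the commanded pose from where the row before left it, along the tool's axes as they then stand; what a row does not reach is not made up. A row lasts 1/10 s, in which the tool goes at most 50 mm and 8.59 degrees, less where a joint would pass 70% of its speed; a pose out of reach is approached as far as the arm can. A call is refused whole if a number of a shift passes 1 or a number of a turn 1, either way. A call with a gripper value outside its range is refused whole. OPENING is the closure, from -1 (fully open) to 1 (shut), so that 0 is half open, set as the call begins (- or left out, the last holds). The fingers move at their own pace and stop on an object; FORCE is the grip in N (left out, the last holds). Time passes only in rows, so rows that do not move let the fingers close. It gives the time, the measured TCP pose, the force and the opening at its end, in the units of the state.
- r.observe(): the state, without advancing time (a new reading comes with each control period).
- cams.snapshot(name): name is "scene" or "top" or "wrist"; returns a dict with "frame" (420x560x3 uint8, red, green, blue), "K" (3x3 intrinsics, pixels), "pose" (4x4, takes a point from camera to world coordinates); the wrist camera has in their place "hand_eye" (4x4, takes a point from camera to tool coordinates, whose origin is the TCP and whose axes are the flange's). Camera axes: x right, y down, z forward; pixel columns grow to the right and rows downward; lengths in m; the calibration is good to about 2 mm. The wrist camera is an equidistant fisheye: a pixel r from the principal point sees the ray r / f radians off the axis. A picture is of the moment at which its call begins: read the wrist's pose just before it. There is no depth.
- order.hand_in(): hands the job in, once; it reports no verdict.
The state is a dict: "t": time; "joint_pos": joint angles; "joint_vel": joint speeds; "effort": joint torques, N m; "ee_pos": TCP position; "eef_rot": TCP orientation; "wrist_force": force on the tool from outside, world axes, zero at the start; "torque": the same for the moment, N m; "grip_width": finger opening in m.
Only numpy, scipy, OpenCV 4.12 (cv2) and the standard library are available. Lean on these libraries where they do the work, as an engineer would, in place of code of your own. Each camera call takes 0.05 s, during which the arm holds its last target.

## Working session

There is one attempt and no reset: what is moved stays moved. The work goes in short steps, Python scripts to look and compute and a shell command to move; the robot and the scene stay as the last step left them, time stands still between calls to the robot, and variables do not carry over. Pictures are saved under pics/ and viewed, and the job is handed in when it is done.

```bash
mkdir -p pics
python3 - <<'E'
from station import r,cams,order
import cv2,numpy as np
o=r.observe()
print({k:np.round(v,3).tolist() for k,v in o.items()})
for n in("scene","top","wrist"):
    s=cams.snapshot(n); cv2.imwrite(f"pics/{n}0.png",s["frame"][:,:,::-1])
    print(n,np.round(s["K"],1).tolist(),np.round(s.get("pose",s.get("hand_eye")),4).tolist())
E
```

```text
{'t': 0.0, 'joint_pos': [1.171, 0.384, 0.016, 1.371, -0.006, 1.388, -0.047], 'joint_vel': [-0.001, 0.001, 0.001, -0.0, -0.001, -0.001, -0.001], 'effort': [0.001, -62.759, 0.844, -37.182, 0.017, 0.014, 0.0], 'ee_pos': [0.206, -0.589, 0.244], 'eef_rot': [-0.001, 0.986, 0.168, -0.0], 'wrist_force': [0.071, -0.278, 0.773], 'torque': [-0.001, 0.035, -0.041], 'grip_width': 0.086}
scene [[410.2, 0.0, 276.3], [0.0, 410.2, 207.2], [0.0, 0.0, 1.0]] [[-0.1332, 0.5198, -0.8438, 1.4522], [0.9908, 0.0893, -0.1014, 0.1649], [0.0227, -0.8496, -0.527, 0.6759], [0.0, 0.0, 0.0, 1.0]]
top [[397.3, 0.0, 278.4], [0.0, 397.3, 210.4], [0.0, 0.0, 1.0]] [[0.001, -0.9976, 0.0688, 0.3984], [-1.0, -0.0009, 0.0013, 0.0539], [-0.0012, -0.0689, -0.9976, 1.1381], [0.0, 0.0, 0.0, 1.0]]
wrist [[325.2, 0.0, 274.5], [0.0, 325.2, 212.2], [0.0, 0.0, 1.0]] [[-0.0011, -0.9623, -0.272, 0.0688], [1.0, -0.0009, -0.0008, -0.0004], [0.0005, -0.272, 0.9623, -0.1266], [0.0, 0.0, 0.0, 1.0]]
```

View pics/scene0.png

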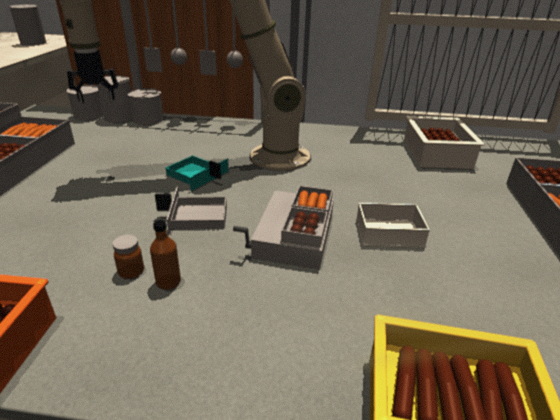

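View pics/top0.png

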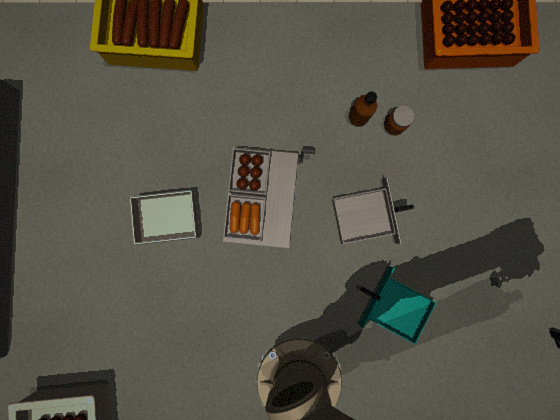

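View pics/wrist0.png

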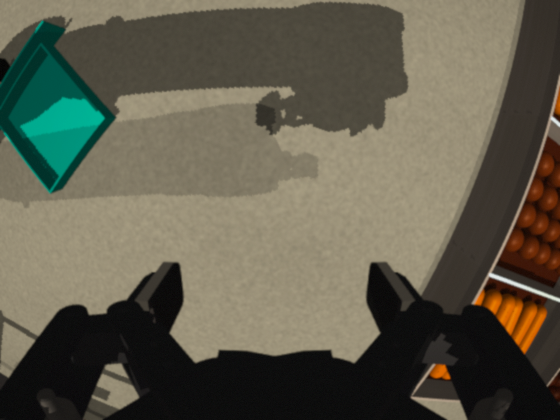

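The scene view shows the steel tray at about (200,212) left of the stand at (295,225), with the latch knob at (240,237). In the top view the tray is at (365,215), its fin at (404,207), the stand's front face edge is near column 295 and the latch at (308,153). The bottle and jar are at (365,108) and (400,120). I'll zoom in for detail.

Run:
```python
import cv2
a=cv2.imread("pics/top0.png"); cv2.imwrite("pics/topz.png",cv2.resize(a[130:260,215:425],None,fx=3.8,fy=3.8,interpolation=cv2.INTER_CUBIC))
a=cv2.imread("pics/scene0.png"); cv2.imwrite("pics/scz.png",cv2.resize(a[170:280,140:345],None,fx=3.8,fy=3.8,interpolation=cv2.INTER_CUBIC))
```

```text
(no output)
```

View pics/topz.png

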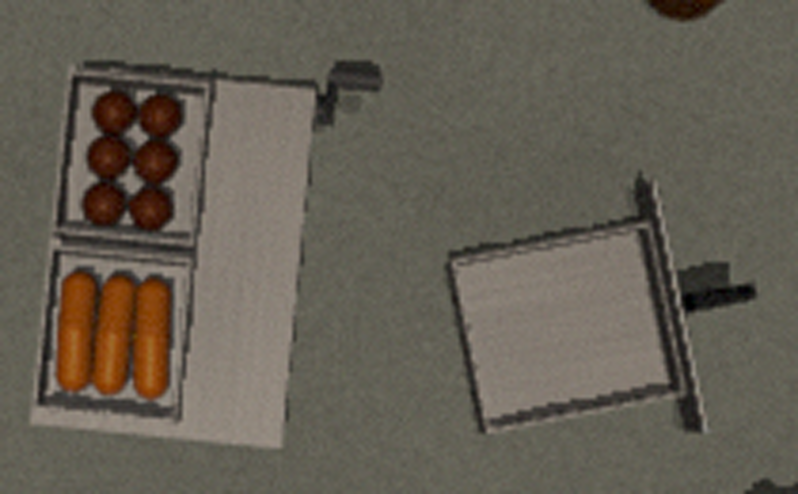

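View pics/scz.png

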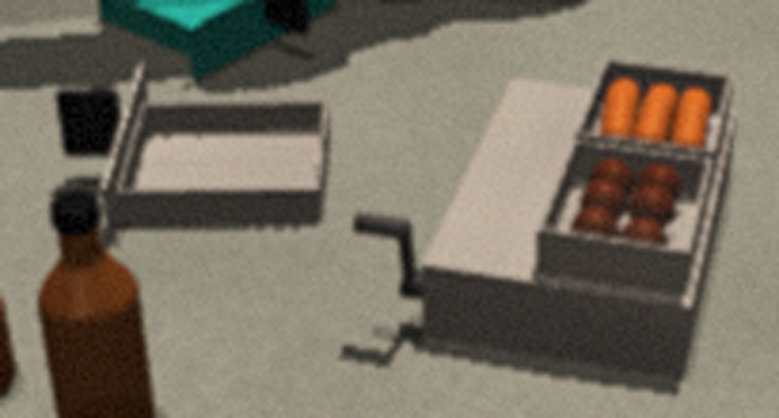

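```bash
cat > h.py <<'E'
import numpy as np,cv2
from station import r,cams
from scipy.spatial.transform import Rotation as R
def ray(uv,s,z):
    K=s["K"];P=s["pose"];d=P[:3,:3]@np.array([(uv[0]-K[0,2])/K[0,0],(uv[1]-K[1,2])/K[1,1],1]);c=P[:3,3]
    return c+d*(z-c[2])/d[2]
def edge(img,a,b,w=5,n=60):
    "refine edge line a-b: max |gradient| along the normal, robust line fit; returns end points"
    g=cv2.GaussianBlur(cv2.cvtColor(img,cv2.COLOR_RGB2GRAY).astype(np.float32),(0,0),.8)
    a=np.array(a,float);b=np.array(b,float);t=(b-a)/np.linalg.norm(b-a);nn=np.array([-t[1],t[0]])
    k=np.arange(-w,w+.01,.1);pts=[]
    for s in np.linspace(.06,.94,n):
        p=a+(b-a)*s; q=(p+k[:,None]*nn).astype(np.float32)
        v=cv2.remap(g,q[None,:,0].copy(),q[None,:,1].copy(),cv2.INTER_LINEAR)[0]
        pts.append(q[np.argmax(abs(np.gradient(v)))])
    vx,vy,x,y=cv2.fitLine(np.array(pts),cv2.DIST_HUBER,0,.01,.01).ravel()
    f=lambda p:np.array([x,y])+np.array([vx,vy])*((p[0]-x)*vx+(p[1]-y)*vy)
    return f(a),f(b)
E
python3 - <<'E'
from h import *
s=cams.snapshot("top");im=s["frame"]
Z=lambda u,v:(u/3.8+215,v/3.8+130)
def L(name,a,b,z,w=3):
    p,q=edge(im,Z(*a),Z(*b),w);P,Q=ray(p,s,z),ray(q,s,z);d=Q-P
    print(name,np.round(p,1),np.round(q,1),np.round(P,4),np.round(Q,4),"len",round(np.linalg.norm(d),4),"ang",round(np.degrees(np.arctan2(d[1],d[0])),2))
    return P,Q
L("face",(317,85),(283,448),.06)
L("standleft-top",(75,68),(317,85),.06)
L("standbot",(30,424),(283,448),.06)
L("nose",(450,258),(485,430),.03)
L("right side",(450,255),(640,220),.03)
L("left side",(485,430),(678,392),.03)
L("plate",(657,185),(704,430),.052)
for n,u in dict(fin0=(688,300),fin1=(754,290)).items(): print(n,ray(Z(*u),s,.078))
for n,u in dict(p0=(653,180),p1=(704,430)).items(): print(n,ray(Z(*u),s,.052))
for n,u in dict(k0=(332,75),k1=(380,78)).items(): print(n,ray(Z(*u),s,.085))
for n,u in dict(sf0=(317,85),sf1=(283,448),sb1=(30,424)).items(): print(n,ray(Z(*u),s,.06))
E
```

```text
face [297.6 152.3] [288.3 247.8] [0.6327 0.0028 0.06  ] [0.3714 0.0284 0.06  ] len 0.2626 ang 174.41
standleft-top [235.2 144.4] [298.2 153.6] [0.6546 0.1742 0.06  ] [0.629  0.0009 0.06  ] len 0.1751 ang -98.4
standbot [222.9 241.3] [289.5 247.6] [0.3888 0.2053 0.06  ] [0.372  0.0251 0.06  ] len 0.1809 ang -95.32
nose [333.4 197.9] [342.6 243.2] [ 0.5099 -0.0987  0.03  ] [ 0.3836 -0.1232  0.03  ] len 0.1287 ang -169.02
right side [333.5 197.5] [383.5 188.4] [ 0.511 -0.099  0.03 ] [ 0.5369 -0.2395  0.03  ] len 0.1429 ang -79.56
left side [342.3 241.5] [393.3 232.7] [ 0.3881 -0.1226  0.03  ] [ 0.4129 -0.2648  0.03  ] len 0.1443 ang -80.12
plate [386.2 179.1] [399.8 243.3] [ 0.56   -0.2415  0.052 ] [ 0.3838 -0.2756  0.052 ] len 0.1795 ang -169.06
fin0 [ 0.47558963 -0.25941086  0.078     ]
fin1 [ 0.48269208 -0.30599796  0.078     ]
p0 [ 0.56469255 -0.24341581  0.052     ]
p1 [ 0.38406932 -0.27674911  0.052     ]
k0 [ 0.63424833 -0.0089731   0.085     ]
k1 [ 0.63212661 -0.04287423  0.085     ]
sf0 [6.32514902e-01 4.03204191e-04 6.00000000e-02]
sf1 [0.37110521 0.02522024 0.06      ]
sb1 [0.38793465 0.20535085 0.06      ]
```

```bash
python3 -m inch '[[0,0,0,-0.97],[0,0,0,-0.97],[0,0,0,-0.97],[0,0,0,-0.97],[0,0,0,-0.97],[0,0,0,-0.97],[0,0,0,-0.97],[0,0,0,-0.97],[0,0,0,-0.97],[0,0,0,-0.97],[0,0,0,-0.97],[0,0,0,-0.97],[0,0,0,-0.97],[0,0,0,-0.97],[0,0,0,0]]' -1
```

```text
t: 1.7
ee_pos: [0.2065, -0.5898, 0.245]
eef_rot: [-0.0, 0.637, 0.771, 0.0]
wrist_force: [-1.1, -0.1, 0.8]
grip_width: 0.0855
```

```bash
python3 -m inch '[[0.7,0.93,0,0],[0.7,0.93,0,0],[0.7,0.93,0,0],[0.7,0.93,0,0],[0.7,0.93,0,0],[0.7,0.93,0,0],[0.7,0.93,0,0],[0.7,0.93,0,0],[0.7,0.93,0,0],[0.7,0.93,0,0],[0.7,0.93,0,0],[0.7,0.93,0,0],[0.7,0.93,0,0],[0.7,0.93,0,0],[0,0,0,0],[0,0,0,0]]'
python3 - <<'E'
from h import *
o=r.observe();print(o["joint_pos"],o["ee_pos"],o["eef_rot"],o["wrist_force"])
X=R.from_quat(np.roll(o["eef_rot"],-1)).as_matrix();print("xang",np.degrees(np.arctan2(X[1,0],X[0,0])))
for n in("wrist","top"):
    s=cams.snapshot(n);cv2.imwrite(f"pics/{n}1.png",s["frame"][:,:,::-1])
E
```

```text
t: 3.3
ee_pos: [0.4808, -0.2878, 0.2452]
eef_rot: [-0.0, 0.638, 0.77, 0.0]
wrist_force: [0.2, -0.7, 0.1]
grip_width: 0.0852
[ 0.83615626  0.27489471 -0.43536207  1.53642034  0.1173649   1.35646495
  0.57763183] [ 0.48077411 -0.28779824  0.24520479] [-1.10878005e-04  6.37814445e-01  7.70190055e-01  1.38288390e-06] [ 0.19182171 -0.73952985  0.10800055]
xang 100.74191756972226
```

View pics/wrist1.png

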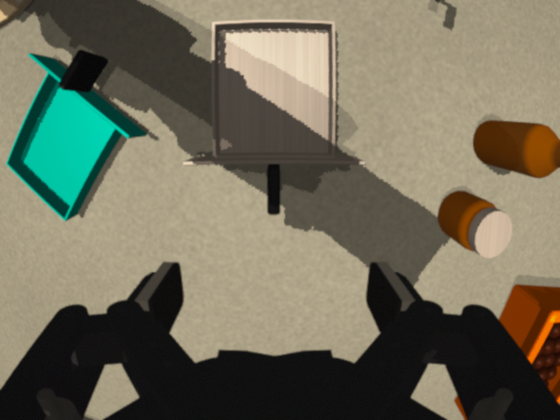

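The wrist view shows the steel tray straight ahead. Its fin is at about (273,165–213) and the jaws straddle that column. I'll measure the fin and the tray's yaw from this view.

```bash
cat >> h.py <<'E'
def wray(uv,s,o,z):
    K=s["K"];H=s["hand_eye"];T=np.eye(4);T[:3,:3]=R.from_quat(np.roll(o["eef_rot"],-1)).as_matrix();T[:3,3]=o["ee_pos"]
    d=np.array([uv[0]-K[0,2],uv[1]-K[1,2]]);rr=np.hypot(*d);th=rr/K[0,0]
    v=np.array([*(d/rr*np.sin(th)),np.cos(th)]);M=T@H
    v=M[:3,:3]@v;c=M[:3,3];return c+v*(z-c[2])/v[2]
E
python3 - <<'E'
from h import *
o=r.observe();s=cams.snapshot("wrist");f=s["frame"]
m=(f.max(2)<30).astype(np.uint8)
n,l,st,c=cv2.connectedComponentsWithStats(m)
for i in range(1,n):
    if st[i,4]>150: print(st[i],c[i])
i=l[200,273];ys,xs=np.where(l==i)
a=np.array([xs.mean(),ys.max()]) ;b=np.array([xs.mean(),ys.min()])
for y in range(ys.min(),ys.max()+1,6): 
    q=xs[ys==y];print(y,q.min(),q.max())
for p,z in (((273.5,213),.078),((273.5,165),.078),((184,162),.052),((364,162),.052),((213,22),.03),((334,21),.03)):
    w=wray(p,s,o,z);print(p,np.round(w,4))
E
```

```text
[  61   50   48   41 1211] [83.97357556 70.40627581]
[269 163  12  49 536] [274.80223881 186.2761194 ]
[    0   263   560   157 43495] [276.42257731 365.98179101]
163 270 279
169 269 280
175 269 280
181 270 280
187 270 280
193 270 280
199 270 280
205 270 279
211 272 278
(273.5, 213) [ 0.4811 -0.3038  0.078 ]
(273.5, 165) [ 0.4728 -0.2592  0.078 ]
(184, 162) [ 0.3835 -0.2749  0.052 ]
(364, 162) [ 0.5626 -0.2416  0.052 ]
(213, 22) [ 0.3825 -0.1232  0.03  ]
(334, 21) [ 0.5077 -0.0989  0.03  ]
```

```bash
python3 -m inch '[[0.2,-0.05,0.8,0],[0,0,0.8,0],[0,0,0.8,0],[0,0,0.8,0],[0,0,0.8,0],[0,0,0.8,0],[0,0,0.7,0],[0,0,0.7,0],[0,0,0.6,0],[0,0,0.4,0],[0,0,0.4,0],[0,0,0,0],[0,0,0,0]]' -1
python3 - <<'E'
from h import *
s=cams.snapshot("wrist");cv2.imwrite(f"pics/wrist2.png",s["frame"][:,:,::-1])
E
```

```text
t: 4.75
ee_pos: [0.4785, -0.2837, 0.0556]
eef_rot: [0.0, 0.638, 0.77, 0.0]
wrist_force: [0.1, 0.2, 0.6]
grip_width: 0.0856
```

View pics/wrist2.png

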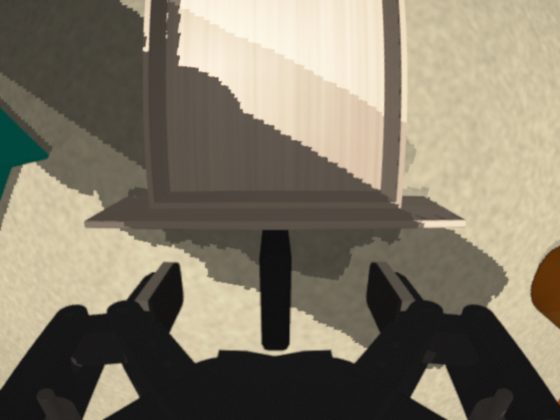

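The fin at (275,290) is centred between the open jaws, so I'll grip it.

```bash
python3 -m inch '[[0,0,0,0],[0,0,0,0],[0,0,0,0],[0,0,0,0],[0,0,0,0],[0,0,0,0],[0,0,0,0],[0,0,0,0],[0,0,0,0],[0,0,0,0]]' 1 40;  python3 - <<'E'
from h import *
o=r.observe();X=R.from_quat(np.roll(o["eef_rot"],-1)).as_matrix();print(o["ee_pos"],o["torque"],"xang",np.degrees(np.arctan2(X[1,0],X[0,0])))
for n in("wrist","top"):
    s=cams.snapshot(n);cv2.imwrite(f"pics/{n}3.png",s["frame"][:,:,::-1])
E
```

```text
t: 5.8
ee_pos: [0.4785, -0.2837, 0.0555]
eef_rot: [0.0, 0.638, 0.77, 0.0]
wrist_force: [-0.7, -0.0, 2.4]
grip_width: 0.0112
[ 0.47848607 -0.28372162  0.05548989] [-0.06507018  0.01708452 -0.05580534] xang 100.77425234836616
```

View pics/wrist3.png

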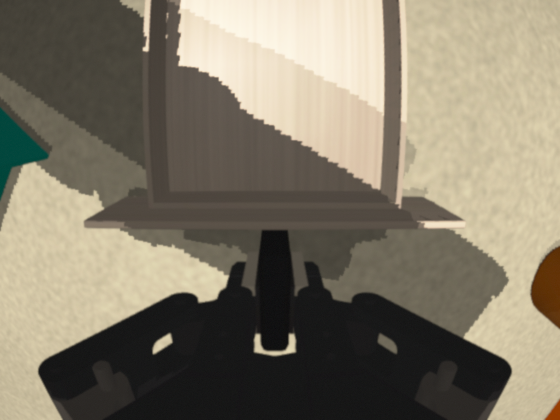

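```bash
python3 -m inch '[[0,0,0,0.34],[0,0,0,0.34],[0,0,0,0.34],[0,0,0,0.34],[0,0,0,0.34],[0,0,0,0.34],[0,0,0,0.34],[0,0,0,0.33],[0.2,-0.02,0,0],[0.3,-0.02,0,0],[0.3,-0.02,0,0],[0.3,-0.02,0,0],[0.3,-0.02,0,0],[0.3,-0.02,0,0],[0.3,-0.02,0,0],[0.3,-0.02,0,0],[0.2,-0.02,0,0],[0.1,-0.02,0,0],[0,0,0,0]]';  python3 - <<'E'
from h import *
o=r.observe();X=R.from_quat(np.roll(o["eef_rot"],-1)).as_matrix();print(o["ee_pos"],o["torque"],"xang",np.degrees(np.arctan2(X[1,0],X[0,0])))
for n in("wrist","top","scene"):
    s=cams.snapshot(n);cv2.imwrite(f"pics/{n}4.png",s["frame"][:,:,::-1])
    if n=="top":cv2.imwrite("pics/topz4.png",cv2.resize(s["frame"][130:260,215:425,::-1],None,fx=3.8,fy=3.8,interpolation=cv2.INTER_CUBIC))
E
```

```text
t: 7.8
ee_pos: [0.4798, -0.2175, 0.0554]
eef_rot: [-0.0, 0.74, 0.673, 0.0]
wrist_force: [-0.2, -0.9, 5.3]
grip_width: 0.0115
[ 0.47980009 -0.21753577  0.05543482] [-0.07545326 -0.01883898 -0.03973581] xang 84.56466217984358
```

View pics/wrist4.png

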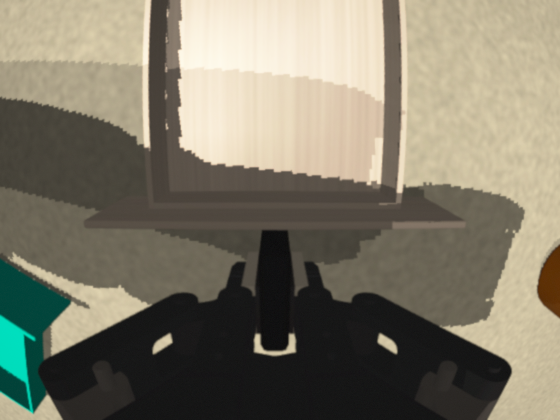

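View pics/topz4.png

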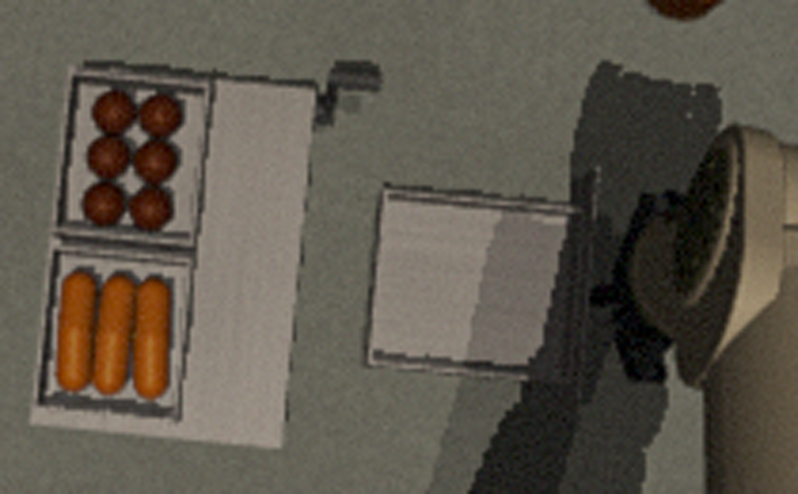

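The wrist view shows the tray still held square, with the fin at (275,290). The top view shows the nose facing the mouth, about 20 px short of the face. I'll measure it relative to the stand.

Run:
```python
from h import *
s=cams.snapshot("top");im=s["frame"]
Z=lambda u,v:(u/3.8+215,v/3.8+130)
def L(name,a,b,z,w=2.5):
    p,q=edge(im,Z(*a),Z(*b),w);P,Q=ray(p,s,z),ray(q,s,z);d=Q-P
    print(name,np.round(P,4),np.round(Q,4),"len",round(np.linalg.norm(d),4),"ang",round(np.degrees(np.arctan2(d[1],d[0])),2))
    return P,Q
A,B=L("face",(314,130),(283,445),.06)
L("standbot",(75,429),(283,448),.06)
n0,n1=L("nose",(383,190),(370,360),.03)
r0,r1=L("right",(390,190),(570,208),.03)
l0,l1=L("left",(370,363),(510,374),.03)
th=np.radians(84.5);X=np.array([np.cos(th),np.sin(th)]);Y=np.array([-X[1],X[0]])
e0=ray(Z(317,84),s,.06)[:2];e1=ray(Z(283,448),s,.06)[:2];O=(e0+e1)/2;print("O",O)
o=r.observe();t=o["ee_pos"][:2]
for n,p in dict(n0=n0,n1=n1,r0=r0,r1=r1,l0=l0,l1=l1,tcp=t,e0=e0,e1=e1,A=A,B=B).items():
    d=np.array(p[:2])-O;print(n,"stand xy mm",np.round([d@X*1e3,d@Y*1e3],1))
```

```text
face [0.5999 0.0059 0.06  ] [0.3735 0.0278 0.06  ] len 0.2275 ang 174.47
standbot [0.3862 0.1731 0.06  ] [0.3713 0.0252 0.06  ] len 0.1487 ang -95.77
nose [ 0.5605 -0.0493  0.03  ] [ 0.435  -0.0368  0.03  ] len 0.1261 ang 174.31
right [ 0.554  -0.0542  0.03  ] [ 0.541  -0.1871  0.03  ] len 0.1335 ang -95.61
left [ 0.437  -0.0398  0.03  ] [ 0.4288 -0.1425  0.03  ] len 0.1029 ang -94.58
O [0.50217614 0.01281083]
n0 stand xy mm [-56.2 -64. ]
n1 stand xy mm [-55.8  62.1]
r0 stand xy mm [-61.7 -58.1]
r1 stand xy mm [-195.2  -57.8]
l0 stand xy mm [-58.7  59.8]
l1 stand xy mm [-161.6   58.2]
tcp stand xy mm [-2.315e+02  2.000e-01]
e0 stand xy mm [   0.2 -131.7]
e1 stand xy mm [ -0.2 131.7]
A stand xy mm [  2.5 -98. ]
B stand xy mm [  2.6 129.5]
```

```bash
python3 -m inch '[[0.2,0,-0.01,0],[0.25,0,0,0],[0.25,0,0,0],[0.25,0,0,0],[0.25,0,0,0],[0.25,0,0,0],[0.25,0,0,0],[0.2,0,0,0],[0,0,0,0]]'; python3 -m inch '[[0.15,0,0,0],[0.15,0,0,0],[0.15,0,0,0],[0.15,0,0,0],[0.15,0,0,0],[0.15,0,0,0],[0.15,0,0,0],[0.1,0,0,0],[0,0,0,0]]'
python3 - <<'E'
from h import *
for n in("wrist","top","scene"):
    s=cams.snapshot(n);cv2.imwrite(f"pics/{n}5.png",s["frame"][:,:,::-1])
    if n=="top":cv2.imwrite("pics/topz5.png",cv2.resize(s["frame"][130:260,215:425,::-1],None,fx=3.8,fy=3.8,interpolation=cv2.INTER_CUBIC))
E
```

```text
t: 8.9
ee_pos: [0.4842, -0.1694, 0.0554]
eef_rot: [-0.001, 0.74, 0.673, 0.0]
wrist_force: [-0.2, 2.2, 2.7]
grip_width: 0.0113
t: 9.8
ee_pos: [0.4869, -0.1415, 0.0555]
eef_rot: [-0.0, 0.74, 0.673, 0.0]
wrist_force: [-0.5, 1.6, 1.0]
grip_width: 0.0114
```

View pics/topz5.png

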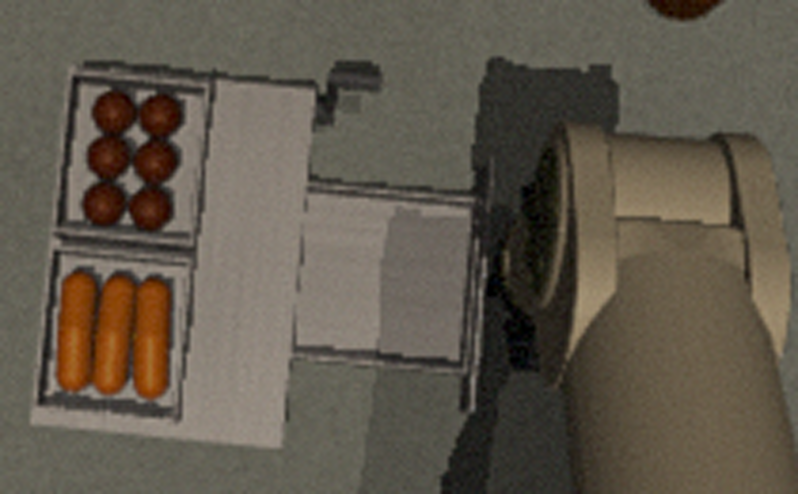

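View pics/wrist5.png

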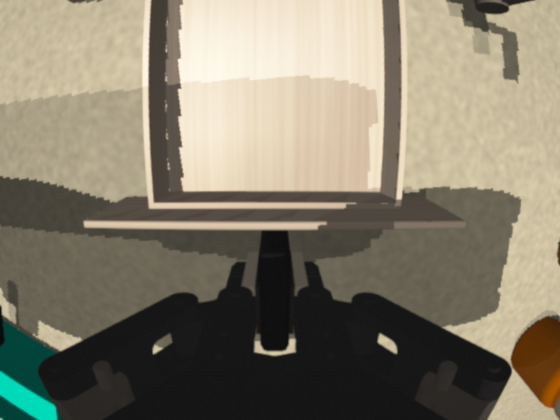

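The top view shows the nose about 18 mm inside the mouth with even gaps at (310,183) and (297,352). Forces are free-sliding. From here I'll creep forward and watch the force.

```bash
python3 -m inch '[[0.1,0,0,0],[0.1,0,0,0],[0.1,0,0,0],[0.1,0,0,0],[0,0,0,0]]'; python3 -m inch '[[0.05,0,0,0],[0.05,0,0,0],[0.05,0,0,0]]';python3 -m inch '[[0.04,0,0,0],[0.04,0,0,0]]'
```

```text
t: 10.45
ee_pos: [0.4878, -0.1319, 0.0555]
eef_rot: [-0.0, 0.74, 0.673, 0.0]
wrist_force: [0.4, 1.4, -2.0]
grip_width: 0.0118
t: 10.75
ee_pos: [0.4881, -0.1289, 0.0555]
eef_rot: [-0.0, 0.74, 0.672, -0.0]
wrist_force: [-0.5, -2.1, -1.1]
grip_width: 0.0117
t: 10.95
ee_pos: [0.4883, -0.1268, 0.0555]
eef_rot: [-0.0, 0.74, 0.672, -0.0]
wrist_force: [-0.1, -0.8, -1.9]
grip_width: 0.0114
```

```bash
for i in 1; do python3 -m inch '[[0.04,0,0,0],[0.04,0,0,0],[0,0,0,0]]'
python3 - <<'E'
from station import r
o=r.observe();print(o["torque"],o["wrist_force"])
E
python3 -m inch '[[0.04,0,0,0],[0.04,0,0,0],[0,0,0,0]]'; done
python3 - <<'E'
from station import r
o=r.observe();print(o["torque"])
E
```

```text
t: 11.25
ee_pos: [0.4886, -0.1246, 0.0555]
eef_rot: [-0.0, 0.74, 0.673, 0.0]
wrist_force: [-0.3, -0.7, -2.5]
grip_width: 0.0119
[-0.08113135 -0.06733535 -0.03190409] [-0.29060267 -0.72078658 -2.53985628]
t: 11.55
ee_pos: [0.4888, -0.1226, 0.0556]
eef_rot: [-0.0, 0.74, 0.673, 0.0]
wrist_force: [0.6, -1.0, -2.5]
grip_width: 0.0116
[-0.06036211 -0.00513251 -0.04590779]
```

```bash
python3 -m inch '[[0.04,0,0,0],[0.04,0,0,0],[0,0,0,0]]'
```

```text
t: 11.85
ee_pos: [0.4887, -0.1211, 0.0555]
eef_rot: [-0.0, 0.74, 0.672, -0.0]
wrist_force: [-2.3, -2.2, -1.8]
grip_width: 0.0116
```

```bash
python3 -m inch '[[0.04,0,0,0],[0.02,0,0,0],[0,0,0,0]]'
```

```text
t: 12.15
ee_pos: [0.4886, -0.1202, 0.0555]
eef_rot: [0.0, 0.74, 0.672, -0.001]
wrist_force: [-2.7, -5.7, -1.6]
grip_width: 0.0117
```

The tray has touched. The force is backward and towards −x (stand +y), so the right runner's flare is contacting and the runners lie to stand +y. I'll back off a little and shift about 10 mm that way.

```bash
python3 -m inch '[[-0.06,-0.02,0,0],[0,-0.06,0,0],[0,-0.08,0,0],[0,-0.08,0,0],[0,-0.08,0,0],[0,-0.08,0,0],[0,0,0,0],[0,0,0,0]]'
```

```text
t: 12.95
ee_pos: [0.4789, -0.1199, 0.0556]
eef_rot: [-0.0, 0.74, 0.673, -0.0]
wrist_force: [-0.4, 0.2, -2.6]
grip_width: 0.0113
```

```bash
python3 -m inch '[[0.05,0,0,0],[0.05,0,0,0],[0.05,0,0,0],[0,0,0,0]]'
```

```text
t: 13.35
ee_pos: [0.4794, -0.1159, 0.0556]
eef_rot: [-0.0, 0.74, 0.673, 0.0]
wrist_force: [0.6, -0.2, -3.1]
grip_width: 0.0117
```

```bash
python3 -m inch '[[0.05,0,0,0],[0.05,0,0,0],[0.04,0,0,0],[0,0,0,0]]'
```

```text
t: 13.75
ee_pos: [0.4797, -0.1124, 0.0556]
eef_rot: [-0.0, 0.74, 0.673, 0.0]
wrist_force: [-0.2, -0.8, -2.6]
grip_width: 0.0116
```

```bash
python3 -m inch '[[0.04,0,0,0],[0.04,0,0,0],[0.04,0,0,0],[0,0,0,0]]'
```

```text
t: 14.15
ee_pos: [0.48, -0.1095, 0.0556]
eef_rot: [-0.0, 0.74, 0.673, 0.0]
wrist_force: [-0.4, -0.2, -2.7]
grip_width: 0.0118
```

```bash
python3 -m inch '[[0.04,0,0,0],[0.04,0,0,0],[0.04,0,0,0],[0,0,0,0]]'
```

```text
t: 14.55
ee_pos: [0.4803, -0.1065, 0.0556]
eef_rot: [-0.0, 0.74, 0.673, 0.0]
wrist_force: [1.0, -0.2, -2.9]
grip_width: 0.0115
```

```bash
python3 -m inch '[[0.04,0,0,0],[0.04,0,0,0],[0.04,0,0,0],[0,0,0,0]]'
```

```text
t: 14.95
ee_pos: [0.4806, -0.1035, 0.0556]
eef_rot: [-0.0, 0.74, 0.673, 0.0]
wrist_force: [-1.1, -0.4, -2.1]
grip_width: 0.0114
```

```bash
python3 -m inch '[[0.04,0,0,0],[0.04,0,0,0],[0,0,0,0]]'
```

```text
t: 15.25
ee_pos: [0.4807, -0.1015, 0.0556]
eef_rot: [-0.0, 0.74, 0.673, 0.0]
wrist_force: [-1.0, -0.5, -2.6]
grip_width: 0.0116
```

```bash
python3 -m inch '[[0.04,0,0,0],[0.04,0,0,0],[0,0,0,0]]'
```

```text
t: 15.55
ee_pos: [0.4809, -0.0995, 0.0556]
eef_rot: [-0.0, 0.74, 0.673, 0.0]
wrist_force: [-0.0, 0.0, -2.6]
grip_width: 0.0116
```

```bash
python3 -m inch '[[0.04,0,0,0],[0.04,0,0,0],[0,0,0,0]]'
```

```text
t: 15.85
ee_pos: [0.4811, -0.0975, 0.0556]
eef_rot: [-0.0, 0.74, 0.673, 0.0]
wrist_force: [0.4, -0.7, -2.5]
grip_width: 0.0113
```

```bash
python3 -m inch '[[0.04,0,0,0],[0.04,0,0,0],[0.04,0,0,0],[0,0,0,0]]'
```

```text
t: 16.25
ee_pos: [0.4814, -0.0945, 0.0556]
eef_rot: [-0.0, 0.74, 0.673, 0.0]
wrist_force: [-0.6, -0.5, -3.8]
grip_width: 0.0114
```

The nose is past the flare with no resistance. Next I'll feel for the side walls.

```bash
python3 -m inch '[[0,0.03,0,0],[0,0.03,0,0],[0,0,0,0]]'
```

```text
t: 16.55
ee_pos: [0.4829, -0.0948, 0.0555]
eef_rot: [-0.0, 0.74, 0.673, 0.0]
wrist_force: [-1.2, 0.1, -1.9]
grip_width: 0.0115
```

```bash
python3 -m inch '[[0,-0.06,0,0],[0,-0.03,0,0],[0,-0.03,0,0],[0,0,0,0]]'
```

```text
t: 16.95
ee_pos: [0.4799, -0.0947, 0.0556]
eef_rot: [0.0, 0.74, 0.672, 0.0]
wrist_force: [0.3, 0.4, -2.4]
grip_width: 0.0117
```

```bash
python3 -m inch '[[0,-0.03,0,0],[0,-0.03,0,0],[0,0,0,0]]'
```

```text
t: 17.25
ee_pos: [0.4785, -0.0946, 0.0557]
eef_rot: [0.0, 0.74, 0.672, 0.0]
wrist_force: [1.3, -0.0, -2.9]
grip_width: 0.0115
```

```bash
python3 -m inch '[[0,-0.03,0,0],[0,0,0,0]]'
python3 - <<'E'
from h import *
o=r.observe();X=R.from_quat(np.roll(o["eef_rot"],-1)).as_matrix();print(o["torque"],"xang",np.degrees(np.arctan2(X[1,0],X[0,0])))
E
```

```text
t: 17.45
ee_pos: [0.478, -0.0947, 0.0558]
eef_rot: [0.0, 0.74, 0.672, 0.0]
wrist_force: [2.7, -1.5, -2.4]
grip_width: 0.0117
[-0.35777647 -0.50252867 -0.40651266] xang 84.48714064231122
```

```bash
python3 -m inch '[[0,0.06,0,0],[0,0.04,0,0],[0.05,0,0,0],[0.08,0,0,0],[0.08,0,0,0],[0.08,0,0,0],[0,0,0,0]]'
```

```text
t: 18.15
ee_pos: [0.4808, -0.0868, 0.0555]
eef_rot: [-0.0, 0.74, 0.673, 0.0]
wrist_force: [0.8, 0.5, -3.5]
grip_width: 0.0115
```

```bash
python3 -m inch '[[0.08,0,0,0],[0.08,0,0,0],[0.08,0,0,0],[0.08,0,0,0],[0,0,0,0]]'
```

```text
t: 18.65
ee_pos: [0.4817, -0.0789, 0.0556]
eef_rot: [-0.0, 0.74, 0.673, 0.0]
wrist_force: [0.2, -0.6, -2.8]
grip_width: 0.0116
```

```bash
python3 -m inch '[[0.08,0,0,0],[0.08,0,0,0],[0.08,0,0,0],[0.08,0,0,0],[0,0,0,0]]'
```

```text
t: 19.15
ee_pos: [0.4824, -0.071, 0.0556]
eef_rot: [-0.0, 0.74, 0.673, 0.0]
wrist_force: [0.9, 0.8, -4.4]
grip_width: 0.0118
```

```bash
python3 -m inch '[[0.08,0,0.01,0],[0.08,0,0,0],[0.08,0,0,0],[0.08,0,0,0],[0,0,0,0]]'
```

```text
t: 19.65
ee_pos: [0.4833, -0.0631, 0.0554]
eef_rot: [-0.0, 0.74, 0.673, 0.0]
wrist_force: [-0.2, -0.3, 0.1]
grip_width: 0.0115
```

```bash
python3 -m inch '[[0.08,0,0.01,0],[0.08,0,0,0],[0.08,0,0,0],[0.08,0,0,0],[0,0,0,0]]'
```

```text
t: 20.15
ee_pos: [0.4843, -0.0553, 0.0555]
eef_rot: [0.0, 0.74, 0.673, 0.0]
wrist_force: [-0.6, -3.6, 5.6]
grip_width: 0.0115
```

```bash
python3 -m inch '[[0.08,0,0,0],[0.08,0,0,0],[0.08,0,0,0],[0.08,0,0,0],[0,0,0,0]]'
```

```text
t: 20.65
ee_pos: [0.4851, -0.0475, 0.0554]
eef_rot: [0.0, 0.74, 0.673, 0.0]
wrist_force: [-0.1, -3.3, 5.9]
grip_width: 0.0118
```

```bash
python3 -m inch '[[0.08,0,-0.01,0],[0.08,0,0,0],[0.08,0,0,0],[0.08,0,0,0],[0.08,0,0,0],[0,0,0,0]]'
```

```text
t: 21.25
ee_pos: [0.4858, -0.0372, 0.0555]
eef_rot: [0.0, 0.74, 0.673, 0.0]
wrist_force: [-0.3, -1.7, 5.4]
grip_width: 0.0118
```

```bash
python3 -m inch '[[0.08,0,0,0],[0.08,0,0,0],[0.08,0,0,0],[0.08,0,0,0],[0.08,0,0,0],[0,0,0,0]]'
```

```text
t: 21.85
ee_pos: [0.4867, -0.0274, 0.0554]
eef_rot: [-0.0, 0.74, 0.673, 0.0]
wrist_force: [-1.0, -3.9, 5.3]
grip_width: 0.0118
```

```bash
python3 -m inch '[[0.08,0,0,0],[0.04,0,0,0],[0.04,0,0,0],[0,0,0,0]]'
python3 - <<'E'
from h import *
for n in("wrist","top"):
    s=cams.snapshot(n);cv2.imwrite(f"pics/{n}6.png",s["frame"][:,:,::-1])
E
```

```text
t: 22.25
ee_pos: [0.487, -0.0237, 0.0554]
eef_rot: [0.0, 0.74, 0.673, 0.0]
wrist_force: [-0.5, -4.6, 6.5]
grip_width: 0.0112
```

View pics/wrist6.png

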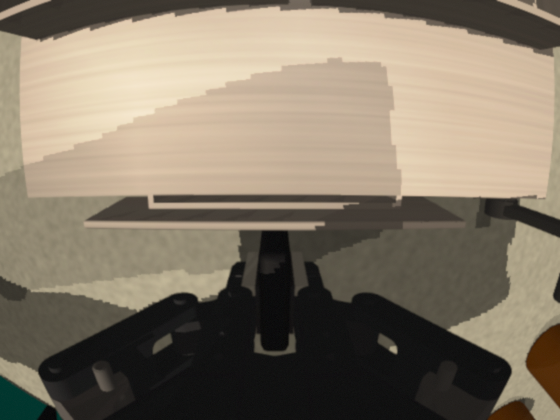

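The wrist view shows the plate's rear edge near row 205 and the stand's face edge at row 197. That leaves roughly 12 mm, and the plate is parallel to the face. I'll go slowly from here.

```bash
python3 -m inch '[[0.04,0,-0.01,0],[0.04,0,0,0],[0.04,0,0,0],[0.04,0,0,0],[0.04,0,0,0],[0.04,0,0,0],[0,0,0,0]]'
```

```text
t: 23.05
ee_pos: [0.4874, -0.0173, 0.0554]
eef_rot: [-0.0, 0.74, 0.673, 0.0]
wrist_force: [1.0, -2.2, 1.1]
grip_width: 0.0116
```

```bash
python3 -m inch '[[0.04,0,0,0],[0.04,0,0,0],[0.04,0,0,0],[0,0,0,0]]'
```

```text
t: 23.45
ee_pos: [0.4877, -0.0144, 0.0554]
eef_rot: [-0.0, 0.74, 0.673, 0.0]
wrist_force: [0.7, -1.2, 0.5]
grip_width: 0.0113
```

```bash
python3 -m inch '[[0.04,0,0,0],[0,0,0,0]]'
```

```text
t: 23.65
ee_pos: [0.4878, -0.0135, 0.0555]
eef_rot: [-0.0, 0.74, 0.673, 0.0]
wrist_force: [-0.4, -0.9, -0.6]
grip_width: 0.0114
```

```bash
python3 -m inch '[[0.04,0,0,0],[0,0,0,0]]'
```

```text
t: 23.85
ee_pos: [0.4879, -0.0125, 0.0555]
eef_rot: [-0.0, 0.74, 0.673, 0.0]
wrist_force: [-0.5, -0.8, -2.1]
grip_width: 0.0114
```

Stand x is about −29 mm at the TCP, so contact is close.

```bash
python3 -m inch '[[0.04,0,0,0],[0,0,0,0]]'
```

```text
t: 24.05
ee_pos: [0.488, -0.0115, 0.0555]
eef_rot: [-0.0, 0.74, 0.673, 0.0]
wrist_force: [-1.3, -0.3, -1.9]
grip_width: 0.0116
```

```bash
python3 -m inch '[[0.04,0,0,0],[0,0,0,0]]'
```

```text
t: 24.25
ee_pos: [0.4881, -0.0106, 0.0555]
eef_rot: [-0.0, 0.74, 0.673, 0.0]
wrist_force: [-0.0, -0.3, -2.2]
grip_width: 0.0118
```

```bash
python3 -m inch '[[0.03,0,0,0],[0,0,0,0]]'
```

```text
t: 24.45
ee_pos: [0.4882, -0.01, 0.0555]
eef_rot: [-0.0, 0.74, 0.672, -0.0]
wrist_force: [0.7, -0.9, -3.1]
grip_width: 0.0114
```

```bash
python3 -m inch '[[0.03,0,0,0],[0,0,0,0]]'
```

```text
t: 24.65
ee_pos: [0.4882, -0.01, 0.0555]
eef_rot: [0.0, 0.74, 0.672, -0.0]
wrist_force: [-1.5, -4.0, -1.1]
grip_width: 0.0116
```

```bash
python3 -m inch '[[0.03,0,0,0],[0,0,0,0]]'
python3 - <<'E'
from h import *
o=r.observe();X=R.from_quat(np.roll(o["eef_rot"],-1)).as_matrix();print(o["torque"],"xang",np.degrees(np.arctan2(X[1,0],X[0,0])))
for n in("wrist","scene"):
    s=cams.snapshot(n);cv2.imwrite(f"pics/{n}7.png",s["frame"][:,:,::-1])
    if n=="scene":cv2.imwrite("pics/scz7.png",cv2.resize(s["frame"][170:280,140:345,::-1],None,fx=3.8,fy=3.8,interpolation=cv2.INTER_CUBIC))
E
```

```text
t: 24.85
ee_pos: [0.4882, -0.0099, 0.0555]
eef_rot: [0.0, 0.741, 0.672, -0.001]
wrist_force: [-1.3, -6.5, -0.8]
grip_width: 0.0114
[-1.23058686  0.26908863  0.02701879] xang 84.44628259818722
```

View pics/wrist7.png

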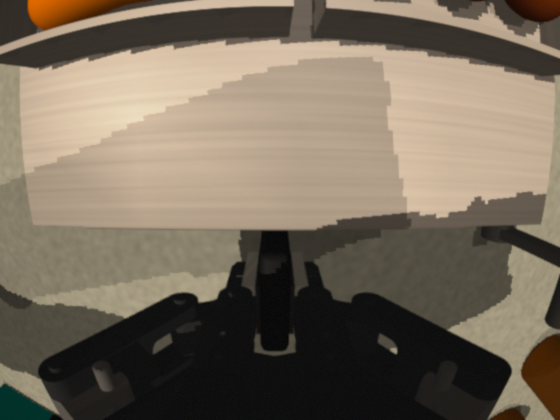

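View pics/scz7.png

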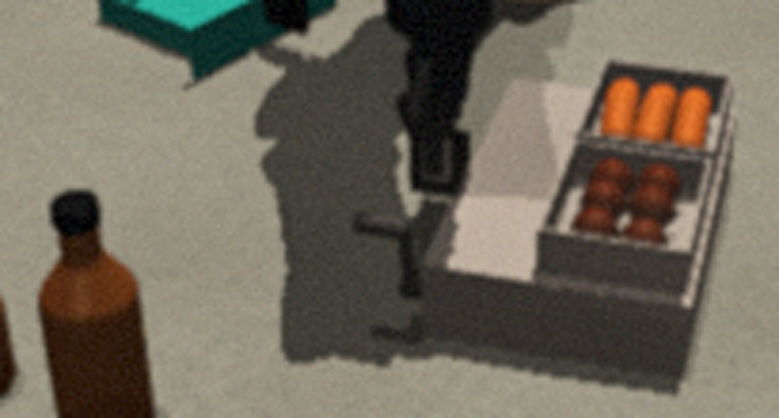

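The tray is home: the wrist view shows the plate hidden under the roof edge at row 228, and the force rose to 6.5 N while the TCP stopped. I'll ease the push and release.

```bash
python3 -m inch '[[-0.03,0,0,0],[0,0,0,0],[0,0,0,0],[0,0,0,0],[0,0,0,0],[0,0,0,0],[0,0,0,0]]' -0.3; python3 -m inch '[[0,0,-0.4,0],[0,0,-0.6,0],[0,0,-0.8,0],[0,0,-0.8,0],[0,0,-0.8,0],[0,0,-0.8,0],[-0.6,0,-0.8,0],[-0.8,0,-0.4,0],[-0.6,0,0,0],[0,0,0,0]]' 1
python3 - <<'E'
from h import *
o=r.observe();X=R.from_quat(np.roll(o["eef_rot"],-1)).as_matrix();print(o["ee_pos"],o["joint_pos"],"xang",np.degrees(np.arctan2(X[1,0],X[0,0])))
for n in("wrist","scene","top"):
    s=cams.snapshot(n);cv2.imwrite(f"pics/{n}8.png",s["frame"][:,:,::-1])
    if n=="scene":cv2.imwrite("pics/scz8.png",cv2.resize(s["frame"][170:280,140:345,::-1],None,fx=3.8,fy=3.8,interpolation=cv2.INTER_CUBIC))
E
```

```text
t: 25.65
ee_pos: [0.4883, -0.0092, 0.0556]
eef_rot: [-0.0, 0.74, 0.673, 0.0]
wrist_force: [-0.4, -0.1, 0.0]
grip_width: 0.0557
t: 26.65
ee_pos: [0.4836, -0.0614, 0.1916]
eef_rot: [0.001, 0.741, 0.671, 0.0]
wrist_force: [-1.1, 0.5, -1.2]
grip_width: 0.0
[ 0.48355779 -0.06142099  0.19158281] [ 0.49406018  0.15258117 -0.47554895  1.79991887  0.0756394   1.20556738
 -0.10294209] xang 84.31528018222205
```

View pics/wrist8.png

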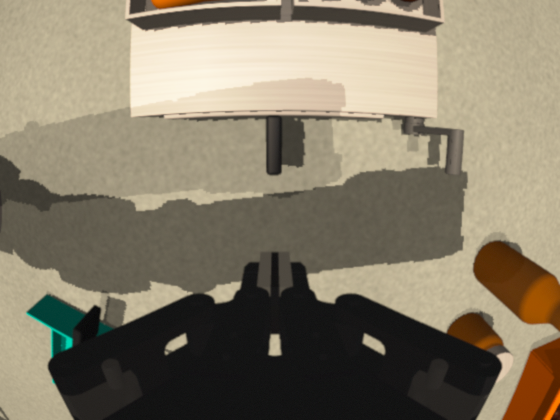

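View pics/scz8.png

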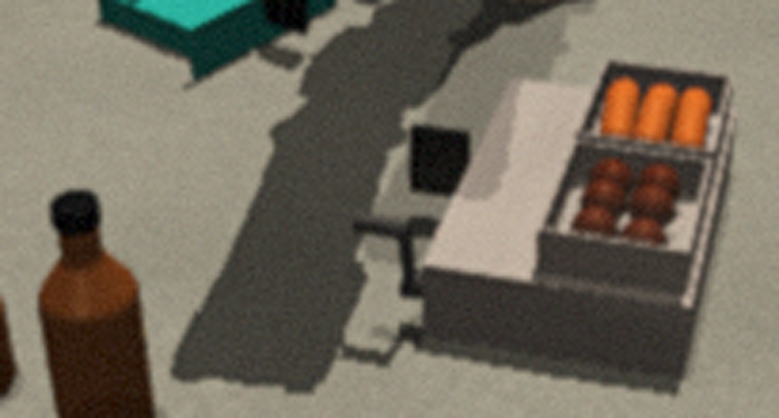

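The wrist view shows the fin standing alone at (273,118–173) with the plate against the face. The latch is still up, its knob running from about (455,130) to (455,172). Next I'll measure the plate seating and the knob.

Run:
```python
from h import *
o=r.observe();s=cams.snapshot("wrist")
th=np.radians(84.5);X=np.array([np.cos(th),np.sin(th)]);Y=np.array([-X[1],X[0]]);O=np.array([.5024,.0153])
def st(w): d=w[:2]-O;return np.round([d@X*1e3,d@Y*1e3,w[2]*1e3],1)
for n,p,z in(("fin front",(273.5,173),.078),("roof L",(132,117),.06),("roof R",(437,116),.06),("plate L",(165,118),.052),("plate R",(383,119),.052)): print(n,st(wray(p,s,o,z)))
print("knob tip centre candidates")
for z in (.06,.07,.08,.085,.09,.095): print(z,st(wray((455,171),s,o,z)),st(wray((455,131),s,o,z)))
t=cams.snapshot("top")
cv2.imwrite("pics/topz9.png",cv2.resize(t["frame"][130:260,215:425,::-1],None,fx=3.8,fy=3.8,interpolation=cv2.INTER_CUBIC))
Z=lambda u,v:(u/3.8+215,v/3.8+130)
for z in (.08,.085,.09): print(z,"top knob",st(ray(Z(380,79),t,z)),st(ray(Z(332,75),t,z)))
```

```text
fin front [-42.8  12.9  78. ]
roof L [  4.1 130.7  60. ]
roof R [   6.7 -125.8   60. ]
plate L [  1.3 103.6  52. ]
plate R [  0.4 -78.4  52. ]
knob tip centre candidates
0.06 [ -40.1 -148.2   60. ] [  -4.6 -145.1   60. ]
0.07 [ -38.8 -142.    70. ] [  -4.7 -139.    70. ]
0.08 [ -37.4 -135.8   80. ] [  -4.7 -132.9   80. ]
0.085 [ -36.7 -132.6   85. ] [  -4.7 -129.8   85. ]
0.09 [ -36.1 -129.5   90. ] [  -4.7 -126.7   90. ]
0.095 [ -35.4 -126.4   95. ] [  -4.8 -123.7   95. ]
0.08 top knob [ -45.9 -135.1   80. ] [ -11.7 -134.7   80. ]
0.085 top knob [ -45.5 -134.    85. ] [ -11.5 -133.6   85. ]
0.09 top knob [ -45.2 -132.8   90. ] [ -11.3 -132.4   90. ]
```

View pics/topz9.png

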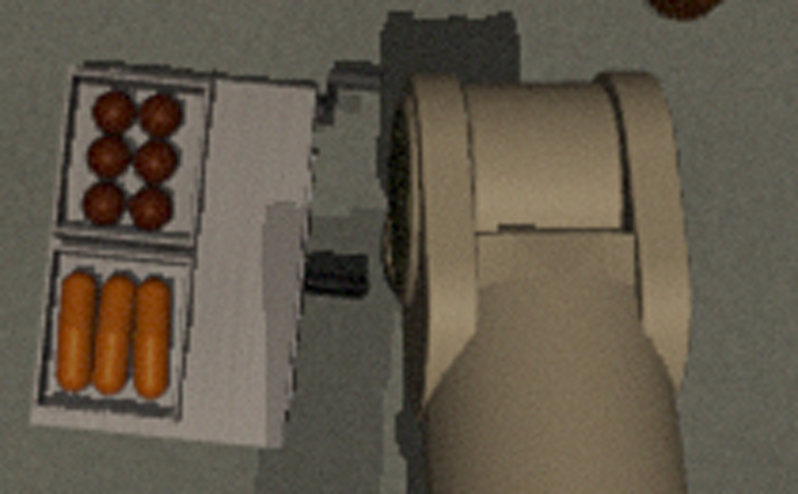

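The latch leans to about −0.24 rad. From the top view the knob is at stand y≈−133 mm, z≈88 mm, and the wrist view agrees within 2–3 mm. I'll go outboard of it at height.

```bash
python3 -m inch '[[0.2,0.7,0,0],[0.2,0.7,0,0],[0.2,0.7,0,0],[0.2,0.7,0,0],[0.2,0.7,0,0],[0.2,0.7,0,0],[0.2,0.7,0,0],[0.2,0.7,0,0],[0.2,0.7,0,0],[0.15,0.7,0,0],[0,0,0,0],[0,0,0,0]]' 1
python3 - <<'E'
from h import *
o=r.observe();X=R.from_quat(np.roll(o["eef_rot"],-1)).as_matrix();print(o["ee_pos"],"xang",np.degrees(np.arctan2(X[1,0],X[0,0])))
for n in("wrist","scene","top"):
    s=cams.snapshot(n);cv2.imwrite(f"pics/{n}10.png",s["frame"][:,:,::-1])
E
```

```text
t: 28.1
ee_pos: [0.6621, -0.0262, 0.1899]
eef_rot: [-0.001, 0.74, 0.673, -0.0]
wrist_force: [-0.3, 0.1, -0.5]
grip_width: 0.0002
[ 0.66213126 -0.02624415  0.1898795 ] xang 84.59258563007492
```

View pics/wrist10.png

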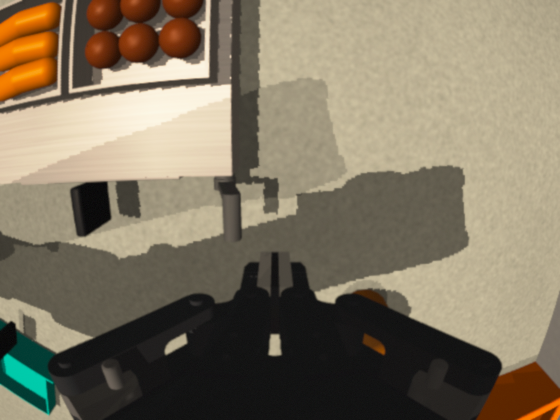

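View pics/scene10.png

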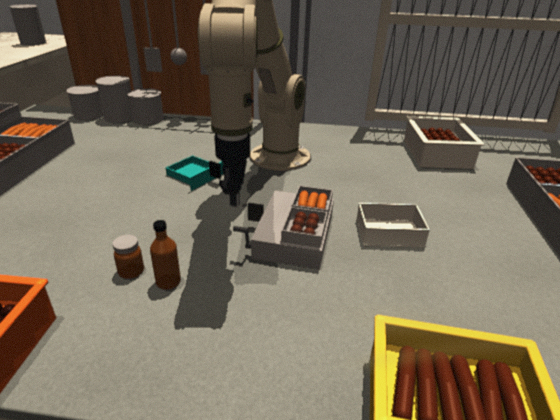

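The wrist view shows the knob running (229,190)–(233,240), left of the shut fingers at column 275. A quick check before descending.

Run:
```python
from h import *
o=r.observe();s=cams.snapshot("wrist")
th=np.radians(84.5);X=np.array([np.cos(th),np.sin(th)]);Y=np.array([-X[1],X[0]]);O=np.array([.5024,.0153])
def st(w): d=w[:2]-O;return np.round([d@X*1e3,d@Y*1e3,w[2]*1e3],1)
print("tcp",st(o["ee_pos"]),"tip",st(wray((233,238),s,o,.088)),"in",st(wray((230,190),s,o,.088)),"tipL/R",st(wray((224,238),s,o,.088)),st(wray((242,238),s,o,.088)), "roof cornerR",st(wray((232,177),s,o,.06)))
print("finger extents at tip z",[st(wray((u,255),s,o,o["ee_pos"][2]-.014)) for u in (247,260,290,303)])
```

```text
tcp [ -27.  -162.8  190.7] tip [ -42.6 -131.    88. ] in [  -5.6 -130.1   88. ] tipL/R [ -42.7 -124.1   88. ] [ -42.6 -137.9   88. ] roof cornerR [  -0.8 -128.2   60. ]
finger extents at tip z [array([ -18.2, -149.4,  176.7]), array([ -18.2, -155.5,  176.7]), array([ -18.2, -169.6,  176.7]), array([ -18.2, -175.8,  176.7])]
```

```bash
python3 -m inch '[[-0.06,0,0.5,0],[-0.06,0,0.6,0],[0,0,0.6,0],[0,0,0.6,0],[0,0,0.6,0],[0,0,0.5,0],[0,0,0.4,0],[0,0,0.4,0],[0,0,0.2,0],[0,0,0,0]]'
```

```text
t: 29.3
ee_pos: [0.6618, -0.0302, 0.0798]
eef_rot: [-0.0, 0.74, 0.673, -0.0]
wrist_force: [0.1, 0.2, -0.3]
grip_width: 0.0001
```

```bash
python3 -m inch '[[0,-0.15,0,0],[0,-0.15,0,0],[0,-0.15,0,0],[0,-0.15,0,0],[0,-0.15,0,0],[0,0,0,0]]'
```

```text
t: 29.9
ee_pos: [0.6432, -0.0284, 0.081]
eef_rot: [0.0, 0.74, 0.673, 0.0]
wrist_force: [0.0, -0.0, -0.3]
grip_width: 0.0003
```

```bash
python3 -m inch '[[0,-0.15,0,0],[0,-0.2,0,0],[0,-0.2,0,0],[0,-0.2,0,0],[0,-0.2,0,0],[0,0,0,0]]'
```

```text
t: 30.5
ee_pos: [0.6189, -0.0262, 0.0804]
eef_rot: [-0.0, 0.74, 0.673, -0.0]
wrist_force: [0.0, 0.4, 0.4]
grip_width: 0.0001
```

```bash
python3 -m inch '[[0,-0.2,0,0],[0,-0.2,0,0],[0,-0.2,0,0],[0,-0.2,0,0],[0,0,0,0]]'
python3 - <<'E'
from h import *
for n in("wrist","scene"):
    s=cams.snapshot(n);cv2.imwrite(f"pics/{n}11.png",s["frame"][:,:,::-1])
    if n=="scene":cv2.imwrite("pics/scz11.png",cv2.resize(s["frame"][170:280,140:345,::-1],None,fx=3.8,fy=3.8,interpolation=cv2.INTER_CUBIC))
E
```

```text
t: 31.0
ee_pos: [0.5991, -0.0242, 0.0806]
eef_rot: [-0.0, 0.74, 0.673, -0.0]
wrist_force: [-0.1, -0.2, 0.9]
grip_width: 0.0002
```

View pics/wrist11.png

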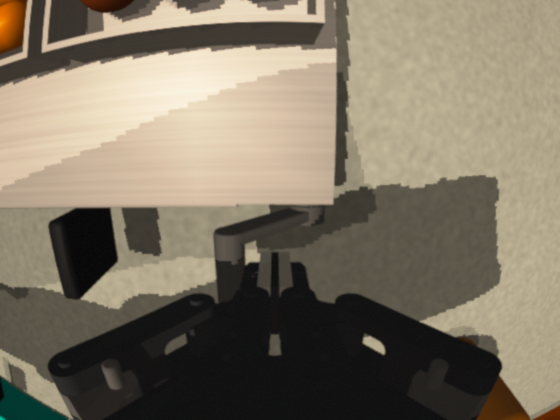

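View pics/scz11.png

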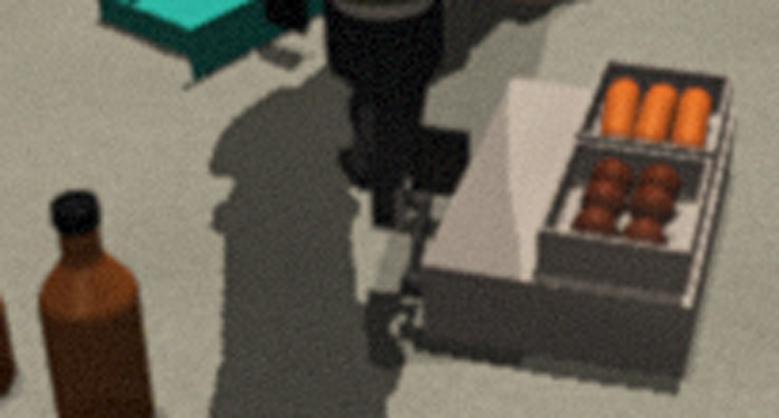

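The wrist view shows the latch arm leaning over, with its knob at about (229,240) just left of the fingers at (275,265). The latch is roughly at 0.7 rad. Next I'll go over the knob and press it down.

```bash
python3 -m inch '[[0,0.15,0,0],[0,0,-0.4,0],[0,0,-0.4,0],[0,0,-0.4,0],[0,-0.3,0,0],[0,-0.4,0,0],[0,-0.4,0,0],[0,-0.17,0,0],[0,0,0,0]]'
python3 - <<'E'
from h import *
for n in("wrist","scene"):
    s=cams.snapshot(n);cv2.imwrite(f"pics/{n}12.png",s["frame"][:,:,::-1])
E
```

```text
t: 32.0
ee_pos: [0.571, -0.0216, 0.1104]
eef_rot: [-0.0, 0.74, 0.673, -0.0]
wrist_force: [0.5, 0.0, 0.2]
grip_width: -0.0006
```

View pics/wrist12.png

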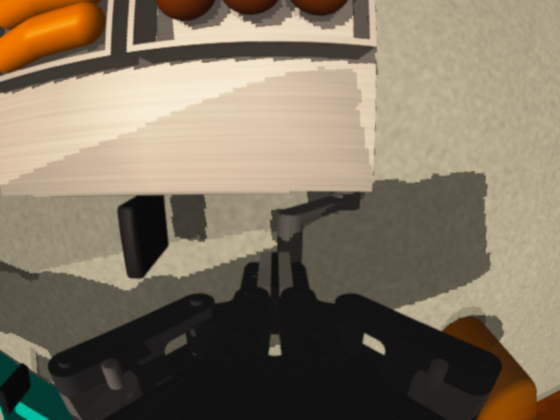

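The knob at (288,225) lies just −y of the fingers' centre, as intended. Pressing down.

```bash
python3 -m inch '[[0,0.1,0.2,0],[0,0,0.2,0],[0,0,0.2,0],[0,0,0.2,0],[0,0,0.2,0],[0,0,0,0]]'
```

```text
t: 32.7
ee_pos: [0.574, -0.0218, 0.0844]
eef_rot: [-0.001, 0.74, 0.673, -0.0]
wrist_force: [0.4, 0.5, 0.7]
grip_width: 0.0
```

```bash
python3 -m inch '[[0,0,0.15,0],[0,0,0.15,0],[0,-0.04,0.15,0],[0,-0.04,0.15,0],[0,0,0,0]]'
python3 - <<'E'
from h import *
for n in("wrist","scene"):
    s=cams.snapshot(n);cv2.imwrite(f"pics/{n}13.png",s["frame"][:,:,::-1])
E
```

```text
t: 33.2
ee_pos: [0.5721, -0.0217, 0.0699]
eef_rot: [-0.0, 0.74, 0.672, -0.0]
wrist_force: [0.3, 0.2, -0.2]
grip_width: 0.0002
```

View pics/wrist13.png

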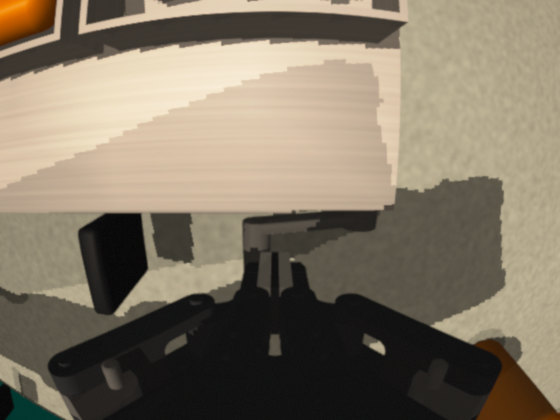

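```bash
python3 -m inch '[[0,0,-0.2,0],[0,-0.3,0,0],[0,0,0.15,0],[0,0,0.15,0],[0,0,0.1,0],[0,0,0.1,0],[0,0,0,0]]'
```

```text
t: 34.0
ee_pos: [0.5649, -0.021, 0.0625]
eef_rot: [-0.0, 0.74, 0.672, -0.0]
wrist_force: [0.4, -0.6, 1.0]
grip_width: 0.0
```

```bash
python3 -m inch '[[0,0,0.08,0],[0,0,0.08,0],[0,0,0,0]]'
```

```text
t: 34.3
ee_pos: [0.565, -0.0209, 0.0588]
eef_rot: [-0.0, 0.74, 0.673, -0.0]
wrist_force: [-0.8, -0.3, 0.0]
grip_width: 0.0002
```

```bash
python3 -m inch '[[0,0,0.06,0],[0,0,0.04,0],[0,0,0,0]]'
```

```text
t: 34.6
ee_pos: [0.5651, -0.0209, 0.0565]
eef_rot: [-0.0, 0.74, 0.672, 0.0]
wrist_force: [-1.2, 0.3, 0.2]
grip_width: 0.0002
```

```bash
python3 -m inch '[[0,0,0.04,0],[0,0,0.02,0],[0,0,0,0]]'
```

```text
t: 34.9
ee_pos: [0.5651, -0.0209, 0.0551]
eef_rot: [-0.0, 0.74, 0.673, 0.0]
wrist_force: [-0.1, 0.5, 1.2]
grip_width: -0.0001
```

```bash
python3 -m inch '[[0,0,0.04,0],[0,0,0,0]]';python3 - <<'E'
from h import *
for n in("wrist","scene"):
    s=cams.snapshot(n);cv2.imwrite(f"pics/{n}14.png",s["frame"][:,:,::-1])
E
```

```text
t: 35.1
ee_pos: [0.5651, -0.021, 0.0548]
eef_rot: [0.0, 0.74, 0.672, 0.0]
wrist_force: [-3.8, 0.1, 8.6]
grip_width: 0.0002
```

View pics/wrist14.png

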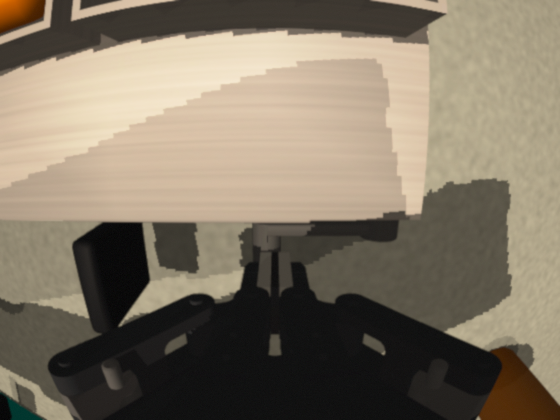

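The force jumped to 8.6 N with the fingertips at z≈0.041, exactly knob top at the stop (34+7 mm). The arm looks level in the wrist view at (260–395,230). Retracting.

```bash
python3 -m inch '[[0,0,-0.3,0],[0,0,-0.8,0],[0,0,-0.9,0],[0,0,-0.9,0],[0,0,-0.9,0],[-0.5,0,-0.9,0],[-0.8,0,-0.5,0],[-0.8,0,0,0],[0,0,0,0],[0,0,0,0]]';python3 - <<'E'
from h import *
o=r.observe();s=cams.snapshot("wrist");cv2.imwrite("pics/wrist15.png",s["frame"][:,:,::-1])
s2=cams.snapshot("scene");cv2.imwrite("pics/scz15.png",cv2.resize(s2["frame"][170:300,100:345,::-1],None,fx=3.2,fy=3.2,interpolation=cv2.INTER_CUBIC))
E
```

```text
t: 36.2
ee_pos: [0.5599, -0.0733, 0.1841]
eef_rot: [-0.0, 0.74, 0.672, 0.0]
wrist_force: [1.0, 0.2, -0.3]
grip_width: -0.0
```

View pics/wrist15.png

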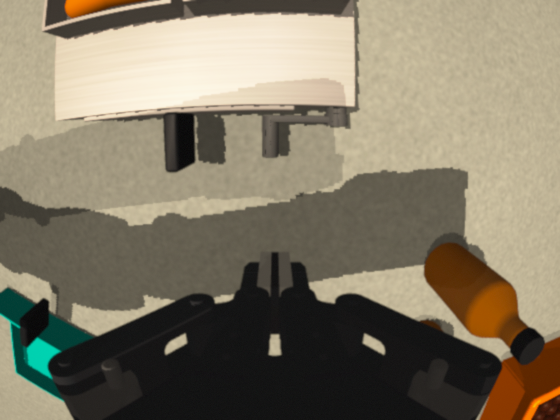

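View pics/scz15.png

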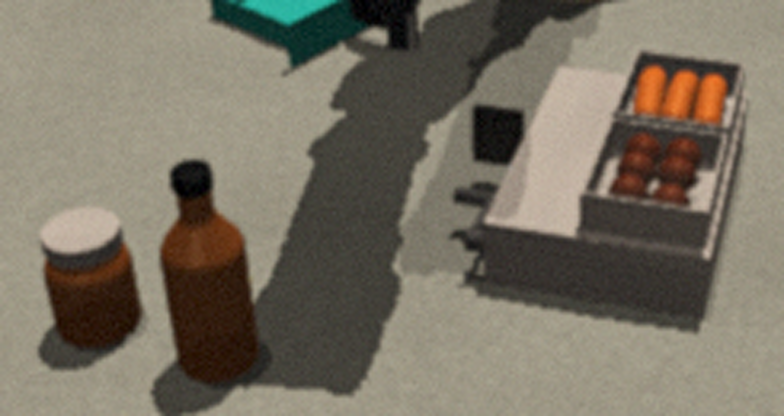

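The wrist view shows the latch arm level across the plate, from (340,118) to the knob at (270,118–157), and the fin at (178,115–170) unchanged against the face. The scene view shows the bottle and jar where they were and the robot clear. Handing in.

Run:
```python
from station import order
print(order.hand_in())
```

```text
the job is handed in; nothing more can be done
None
```

The tray is home in the bay with the latch locked across its front plate. I handed the job in at about 36 s, with the gripper clear of everything; no verdict came back.

- **Finding the runners:** the nose touched the right runner's flare at about 6 N, so I backed off and shifted the tray about 10 mm to stand +y. Feeling sideways inside the channel gave a clear left contact at about 3 N; on the right I felt little or nothing. I then slid in near the middle.
- **Tray home:** the push rose to 6.5 N and the tray stopped at the expected depth, the highest push force I read against the 20 N limit. The tool stayed within about 0.1° of the stand's measured angle.
- **Latch:** pressing the knob down met its stop at 8.6 N, with the fingertips at 41 mm. That is where the knob's top lies when the latch is fully down. The last wrist picture shows the arm level.
- **Other things:** I didn't go near the bottle, jar, tub or turquoise tray. The bottle and jar look unmoved in the last scene picture; I did not re-measure any of the three.
- **Check that disagreed:** the wrist camera's positions along the slide-in direction were off by about 5 mm from the top camera's, for the stand's edge and the tray alike. I therefore judged the fit from the tray relative to the stand in that picture, and from the forces.

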